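Draw out an offset cutting die and hold it level over its setting fixture

TASK

Slide the long steel cutting die along its tray, straight out from under the low shelf until its whole head is clear, keeping it down on the tray meanwhile. Then grip the bar at the die's balance point, lift it and hold it level and squarely over the aluminium setting fixture, head over the three-sided nest and foot over the two posts, with its underside about 60 mm above the base plate. Finish while still holding it there, still and touching nothing else, and leave the other things on the bench where they are.

Things in the scene. Friction and masses are not known exactly. Their poses are not given: they have to be found in the camera images.
- die: Part to handle: dark steel cutting die, loose, 0.5 to 0.7 kg, 240 mm long (x = -120 to +120), 44 mm high. A bar 10 mm wide runs its whole length along x, underside 28 and top 44 mm above the die's underside; a wide heavy head is under its +x end, a foot plate under its -x end, free space between. Origin: middle of the length, at the underside; z up. It starts in the rack's tray, foot end out.
- balance (a point): The die's balance point: 29 mm from the die's origin towards the head, 36 mm before the head's near wall, at mid-height of the bar (36 mm above the underside). Under the shelf at the start.
- head_end (a point): Outer end of the die's head, at its underside, 120 mm from the die's origin along +x. The head spans x = 65 to 120 mm: a closed outline of 5 mm wall, 30 mm high, 90 mm wide, open above and below, outer corners cut off.
- rack: Parking rack, fixed: steel tray x = -270 to +185 mm, floor 6 mm above the bench, a guide strip along each side (8 mm wide, top 14 mm above the bench, 94 mm clear between, centred on y = 0). Origin on the bench under the middle of the shelf's front edge; x points inwards under the shelf; the die, its x along this x, is drawn out along -x.
- fixture: Setting fixture, fixed: aluminium base plate 280 x 124 mm, 12 mm thick. Nest at its +x end; at x = -112 mm two posts, 12 mm thick and 20 mm high, at y = -30 and +30 mm. Origin: centre of the plate, on the bench. The die belongs with its origin straight above this origin and its x axis along this x axis.
- tape: Bystander: paper roll, ring 72 mm across, 20 mm high, lying on top of the rack's shelf towards the back. Origin centre of underside.
- glue: Bystander: jar 56 mm across, 70 mm high, beside the open tray on the side away from the robot. Origin centre of underside.
- awl: Bystander: wooden-handled awl, 150 mm long, lying beyond the gap between rack and fixture. Origin under its middle.
- brush: Bystander: wooden brush lying on the near left part of the bench. Origin under its middle.
- small_die: Bystander: small rectangular steel die, 74 by 50 mm, 30 mm high, without bar, near the robot. Origin centre of underside.
- weight: Bystander: knobbed brass weight 52 mm across, 56 mm high, beside the fixture on its right. Origin centre of underside.
- bar_foot_end (a point): Point on the die's bar near the foot, 80 mm from the die's origin along -x, at mid-height of the bar: can be gripped from above to draw the die out (2 to 6 N). The foot plate spans x = -116 to -108 mm, 40 mm wide, 30 mm high. At the start the last 70 to 90 mm of the bar stick out from the shelf.
- shelf_edge (a point): Middle of the front edge of the rack's grey shelf, on its top face (rack x = 0). The shelf roofs the tray over rack x = 0 to 190 mm, 144 mm wide, underside 62 and top 68 mm above the bench, on four corner posts; a stop 30 mm high closes the tray at x = 177 mm.
- nest (a point): Middle of the fixture's nest, on the base plate (fixture x = 97 mm). Three steel walls, 20 mm high above the plate, open towards -x, inside 100 mm wide, x = 67 to 127 mm.
Mind the look-alikes: they are no part of the job. What is shaped like the die but yellow is not meant.

How it is judged:
On the way:
1. the die is drawn out: its whole head clear of the shelf's edge, still down on the tray (x of head_end in the frame of rack below -0.002 m and height (world z) of die below 0.014 m and angle between die's own z axis and vertical below 0.07 rad and y of die in the frame of rack between -0.02 and 0.02 m), for 0.2 s.
At the end, for the whole second after the job is handed in: Bar gripped within 18 mm of the balance point; die still, level within 4 degrees, touching nothing else, origin within 15 mm horizontally of the fixture's centre, turned like the fixture within 5.7 degrees, head over the nest, underside 35 to 85 mm above the base plate; bystanders within 30 mm (z of die in the frame of fixture between 0.047 and 0.097 m and horizontal distance between die and fixture below 0.015 m and angle between the x axis of die and the x axis of fixture, either way round below 0.1 rad and x of head_end in the frame of fixture above 0.05 m and angle between die's own z axis and vertical below 0.07 rad and horizontal distance between the grasp point and balance below 0.018 m and contact force between the fingers and die above 2 N and contact force between die and fixture below 0.2 N and contact force between die and rack below 0.2 N and contact force between die and weight below 0.2 N and linear speed of die below 0.02 m/s and angular speed of die below 0.1 rad/s); the arm keeps its last pose, push and grip.
It fails at once if the die is raised more than 12 mm off the tray while its head is still under the shelf (x of head_end in the frame of rack above 0 m and height (world z) of die between 0.018 and 0.055 m).
It fails at once if a bystander is moved by more than 30 mm (distance of any of tape, glue, awl, brush, small_die, weight from where it was at the start of the episode above 0.03 m).
It also fails if it takes over 51 s, if anything falls off the work surface, if the arm or the gripper's body presses on something with over 40 N, if the wrist force passes 120 N, or if a joint passes its speed limit or range.

ROBOT

A 6-joint arm with a two-finger parallel gripper is mounted at the origin on the work surface. World frame = base frame: x ahead of the robot, y to its left, z up, the work surface at z = 0. Lengths are in m, angles in rad, forces in N, time in s.
With the tool pointing down it reaches from about 0.375 to 0.9 m from the base axis. Payload 3.1 kg.
Tool frame: the origin (TCP) lies between the finger pads; the fingertips stand 25 mm ahead of it and the grasp point (between the pads) lies 6 mm ahead of it; y points along the fingers, z is the direction in which the jaws open and shut, and the axes are right-handed (so a half turn about y gives the same grasp; the last joint's range is limited). The gripper opens to 85 mm and grips with 20 to 120 N. Pads are 22 mm wide; open, the fingers measure 114 mm over their backs; the gripper's body (76 mm by 85 mm) begins 54 mm behind the grasp point. The pads swing forward as they close: fully open they stand 13 mm farther back than shut.
Start: joints at [-1.464, 0.527, 1.433, -0, 1.181, -0.178], TCP at [0.176, -0.6, 0.229] pointing down, gripper open.
Joint ranges: [-3.08, 3.08], [-0.75, 2.2], [0.22, 2.44], [-1.43, 4.57], [0, 2.65], [-2.85, 2.85]. Speed limits (rad/s): [2.79, 2.79, 3.14, 3.14, 3.14, 3.14].

INTERFACE

Orientations are given as a rotation vector (axis times angle).
In Python, from workcell import sensors, eyes, bot gives the robot as it stands. The module is installed in compiled form; this text tells all that it offers.
- The arm moves only by the tool arm_command, never from a script. Its argument "motion" is a list of rows, each a list of 6 numbers: the shift along the tool's x, y, z in m, then the turn, a rotation vector about the tool's x, y, z in rad. In form: [[x, y, z, rx, ry, rz], ...]. A call has exactly 10 rows; each row shifts and turns the commanded pose from where the row before left it, along the tool's axes as they then stand; what a row does not reach is not made up. A row lasts 1/12 s, in which the tool goes at most 41.7 mm and 7.16 degrees, less where a joint would pass 70% of its speed; a pose out of reach is approached as far as the arm can. A call is refused whole if a number of a shift passes 0.0417 or a number of a turn 0.125, either way. A call with a gripper value outside its range is refused whole. "jaw" is the opening in per cent of the stroke, from 0 (shut) to 100 (fully open), set as the call begins (left out, the last holds). The fingers move at their own pace and stop on an object; "newtons" is the grip in N (left out, the last holds). Time passes only in rows, so rows that do not move let the fingers close, or fill a call up. It gives the time, the measured TCP pose, the force and the opening at its end, in the units of the state.
- sensors.get_state(): the state, without advancing time (a new reading comes with each control period).
- eyes.grab_frame(name): name is "scene" or "top" or "wrist"; returns a dict with "image" (400x640x3 uint8, red, green, blue), "range_z" (400x640 float32, m along the optical axis (not along the pixel's ray), 0 where there is no reading), "intrinsics" (3x3 intrinsics, pixels), "rvec" (rotation vector, rad) and "tvec" (3), from world to camera coordinates, as OpenCV has them; the wrist camera has in their place "hand_eye" (4x4, takes a point from camera to tool coordinates, whose origin is the TCP and whose axes are the tool frame's). Camera axes: x right, y down, z forward; pixel columns grow to the right and rows downward; lengths in m; the calibration is good to about 2 mm. The wrist camera is an equidistant fisheye: a pixel r from the principal point sees the ray r / f radians off the axis. A picture is of the moment at which its call begins: read the wrist's pose just before it.
- bot.finish_job(): hands the job in, once; it reports no verdict.
The state is a dict: "time": time; "joint_pos": joint angles; "qvel": joint speeds; "tau": joint torques, N m; "position": TCP position; "ee_rot": TCP orientation; "wrist_force": force on the tool from outside, world axes, zero at the start; "torque": the same for the moment, N m; "gripper_width": finger opening in m.
Only numpy, scipy, OpenCV 4.12 (cv2) and the standard library are available. Lean on these libraries where they do the work, as an engineer would, in place of code of your own. Each camera call takes 0.05 s, during which the arm holds its last target.

## Working session

There is one attempt and no reset: what is moved stays moved. The work goes in short steps, Python scripts to look and compute and a tool call to move; the robot and the scene stay as the last step left them, time stands still between calls to the robot, and variables do not carry over. Pictures are saved under pics/ and viewed, and the job is handed in when it is done.

Besides the shell and the picture viewer there is one more tool, called after "Emit:" as name([rows], argument=value, ...), one row to a line, values as JSON. arm_command: Moves the arm, as the interface text tells. Its arguments: {"type":"object","properties":{"motion":{"type":"array"},"jaw":{"type":"number"},"newtons":{"type":"number"}},"required":["motion"]}

```bash
mkdir -p pics; python3 - <<'E'
from workcell import sensors, eyes, bot
import cv2,numpy as np
s=sensors.get_state();print(s)
for n in ["scene","top","wrist"]:
    f=eyes.grab_frame(n)
    cv2.imwrite(f"pics/{n}0.png",f["image"][:,:,::-1])
    np.savez(f"pics/{n}0.npz",**f)
    print(n,f["intrinsics"].tolist(),[ (k,np.round(f[k],4).tolist()) for k in f if k in("rvec","tvec","hand_eye")])
E
```

```text
{'time': 0.0, 'joint_pos': array([-1.46348079e+00,  5.28494603e-01,  1.43389227e+00,  2.50453372e-05,
        1.18137224e+00, -1.78510454e-01]), 'qvel': array([ 1.36053710e-04,  8.04014761e-05,  1.00614677e-03,  3.64587986e-04,
       -9.21940078e-04,  4.58706858e-04]), 'tau': array([ 7.46372953e-04, -4.42344832e+01, -1.78022593e+01, -5.81347263e-05,
        8.45681468e-03,  3.10598864e-06]), 'position': array([ 0.17617043, -0.59891906,  0.22761933]), 'ee_rot': array([-0.29746607,  2.07031751, -2.0657956 ]), 'wrist_force': array([-0.02315378, -0.41427186,  0.23708289]), 'torque': array([-0.00603733, -0.05273546, -0.01639817]), 'gripper_width': 0.08536913552588486}
scene [[366.40548741253133, 0.0, 318.23625171193106], [0.0, 366.40548741253133, 200.12983450900362], [0.0, 0.0, 1.0]] [('rvec', [1.5243, 2.2048, -0.7463]), ('tvec', [0.1459, -0.3464, 1.396])]
top [[406.39274665395766, 0.0, 321.85537692229104], [0.0, 406.39274665395766, 202.79587610585727], [0.0, 0.0, 1.0]] [('rvec', [2.1471, -2.174, 0.1453]), ('tvec', [0.0259, 0.4951, 1.3695])]
wrist [[309.70691628693146, 0.0, 318.26473306494967], [0.0, 309.70691628693146, 203.28662689130783], [0.0, 0.0, 1.0]] [('hand_eye', [[-0.0007, 0.9461, 0.324, -0.0826], [-0.0006, -0.324, 0.9461, -0.1456], [1.0, 0.0004, 0.0008, -0.0005], [0.0, 0.0, 0.0, 1.0]])]
```

View pics/scene0.png

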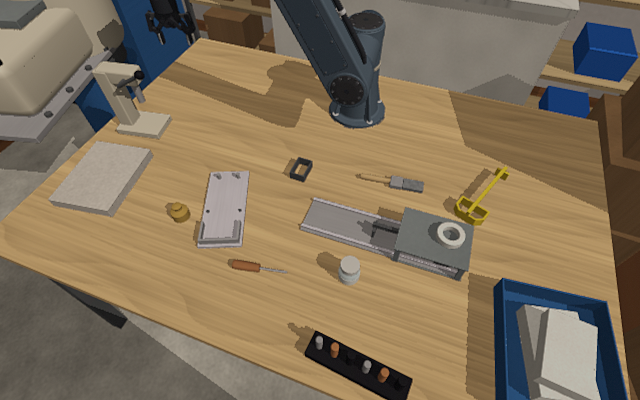

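View pics/top0.png

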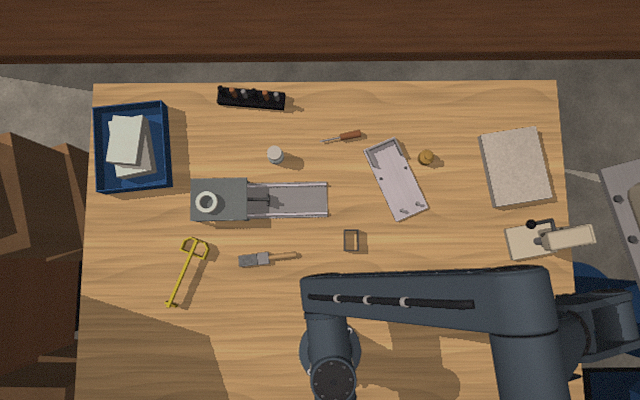

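View pics/wrist0.png

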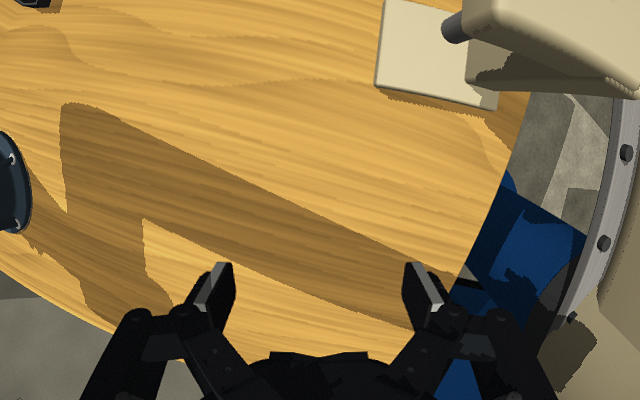

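Scene: the dark die sticks out of the grey shelf at scene (382,228) / top (258,200). The yellow look-alike is at scene (490,195) / top (185,270), and the small rectangular die without a bar is at top (351,240). The fixture is at top (397,180), nest at its upper-left end. I'll confirm with enlarged crops.

```bash
cat > h.py <<'E'
import numpy as np,cv2
from scipy.spatial.transform import Rotation as R
def world(f,u,v,z=None):
    K=f["intrinsics"];Rm=R.from_rotvec(f["rvec"]).as_matrix();t=f["tvec"]
    u=np.asarray(u,float);v=np.asarray(v,float)
    d=np.stack([(u-K[0,2])/K[0,0],(v-K[1,2])/K[1,1],np.ones_like(u)],-1)
    c=-Rm.T@t; w=d@Rm
    if z is None:
        r=f["range_z"][v.astype(int),u.astype(int)]
        return c+w*r[...,None]
    s=(z-c[2])/w[...,2]
    return c+w*s[...,None]
def proj(f,P):
    return cv2.projectPoints(np.asarray(P,float).reshape(-1,1,3),f["rvec"],f["tvec"],f["intrinsics"],None)[0][:,0]
E
python3 - <<'E'
from h import *
f=np.load("pics/top0.npz")
im=f["image"][:,:,::-1]
a=cv2.resize(im[165:235,180:340],None,fx=5,fy=5,interpolation=cv2.INTER_CUBIC)
b=cv2.resize(im[125:230,355:445],None,fx=5,fy=5,interpolation=cv2.INTER_CUBIC)
cv2.imwrite("pics/c1.png",a);cv2.imwrite("pics/c2.png",b)
vv,uu=np.mgrid[0:400,0:640]
P=world(f,uu,vv)
for z in [(0.003,0.009),(0.06,0.075)]:
  m=(P[...,2]>z[0])&(P[...,2]<z[1])&(uu>180)&(uu<335)&(vv>170)&(vv<230)
  print(z,m.sum(),P[m].min(0),P[m].max(0))
m=(P[...,2]>0.009)&(P[...,2]<0.015)&(uu>355)&(uu<440)&(vv>130)&(vv<225)
r=cv2.minAreaRect(P[m][:,:2].astype(np.float32));print(m.sum(),r, np.median(P[m][:,2]))
m=(abs(P[...,2]-0.065)<0.008)&(uu>180)&(uu<260)&(vv>170)&(vv<230)
r=cv2.minAreaRect(P[m][:,:2].astype(np.float32));print(m.sum(),r, np.median(P[m][:,2]))
print(np.median(P[(vv>225)&(vv<235)&(uu>300)&(uu<340)][:,2]))
E
```

```text
(0.003, 0.009) 2087 [ 0.40626275 -0.02389223  0.00300075] [0.6175833  0.51593993 0.00899174]
(0.06, 0.075) 2147 [0.43732507 0.27337748 0.06007238] [0.58299552 0.46488024 0.07493529]
1758 ((0.5826762914657593, -0.239824116230011), (0.2530364692211151, 0.29481667280197144), 85.0528793334961) 0.01183270125221314
2112 ((0.5102031230926514, 0.3687058389186859), (0.1447504162788391, 0.1907511204481125), 0.8373886346817017) 0.06742191623350302
-0.0003562352975430283
```

View pics/c1.png

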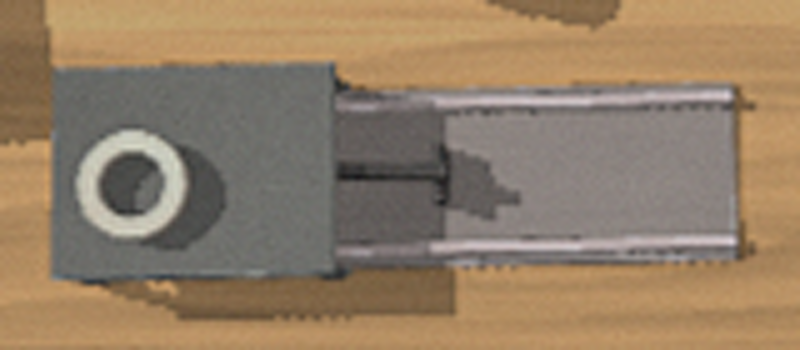

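View pics/c2.png

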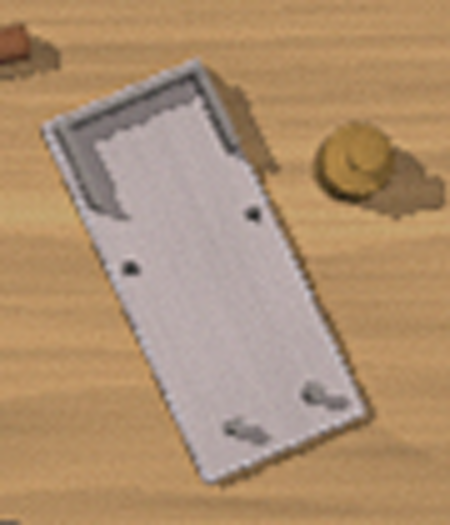

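Crop 1 confirms the long dark die: T-shaped foot and bar at crop (340-445,170), coming out from under the grey shelf. Crop 2 shows the fixture with the nest at upper left and the two posts at lower right. Next I'll fit the poses.

```bash
cat > fit.py <<'E'
from h import *
from scipy.optimize import minimize
def box(x0,x1,y0,y1,z0,z1):
    return np.array([[x,y,z] for x in(x0,x1) for y in(y0,y1) for z in(z0,z1)],float)
FIX=[box(-.14,.14,-.062,.062,0,.012),box(67e-3,133e-3,.05,.056,.012,.032),box(67e-3,133e-3,-.056,-.05,.012,.032),box(.127,.133,-.056,.056,.012,.032)]
RACK=[box(-.27,.185,-.055,.055,0,.006),box(-.27,.185,.047,.055,0,.014),box(-.27,.185,-.055,-.047,0,.014),box(0,.19,-.072,.072,.062,.068)]
def sil(f,boxes,p,win,S=4):
    u0,u1,v0,v1=win
    m=np.zeros(((v1-v0)*S,(u1-u0)*S),np.uint8)
    c,s=np.cos(p[2]),np.sin(p[2]);Rz=np.array([[c,-s,0],[s,c,0],[0,0,1]])
    for b in boxes:
        q=proj(f,b@Rz.T+[p[0],p[1],0])
        q=((q+0.5-[u0,v0])*S)
        h=cv2.convexHull(q.astype(np.float32))
        cv2.fillConvexPoly(m,np.round((h-.5)*16).astype(np.int32),1,shift=4)
    return m
def mask(f,win,boxes=None,hard=None):
    u0,u1,v0,v1=win
    vv,uu=np.mgrid[v0:v1,u0:u1]
    return vv,uu
E
python3 - <<'E'
from fit import *
f=dict(np.load("pics/top0.npz"))
hsv=cv2.cvtColor(f["image"],cv2.COLOR_RGB2HSV)
def fit(boxes,p0,win,name):
    u0,u1,v0,v1=win
    vv,uu=np.mgrid[v0:v1,u0:u1];P=world(f,uu,vv)
    im=hsv[v0:v1,u0:u1]
    obs=((im[...,1]<70)|(P[...,2]>0.004)).astype(np.uint8)
    near=cv2.dilate(cv2.resize(sil(f,boxes,p0,win,1),(u1-u0,v1-v0)),np.ones((9,9)))
    obs*=near
    def cost(p):
        m=cv2.resize(sil(f,boxes,p,win).astype(np.float32),(u1-u0,v1-v0),interpolation=cv2.INTER_AREA)
        return np.abs(m-obs).sum()
    best=None
    for k in range(4):
        r=minimize(cost,p0,method="Nelder-Mead",options=dict(initial_simplex=np.array(p0)+np.array([[0,0,0],[.006,0,0],[0,.006,0],[0,0,.04]])*(1 if k%2 else -1)))
        p0=r.x
    print(name,r.x,np.degrees(r.x[2]),r.fun,obs.sum())
    v=cv2.resize(f["image"][v0:v1,u0:u1,::-1],None,fx=4,fy=4)
    c=cv2.findContours(sil(f,boxes,p0,win,4),cv2.RETR_EXTERNAL,cv2.CHAIN_APPROX_NONE)[0]
    cv2.drawContours(v,c,-1,(0,0,255),1)
    v[:,:,1]=np.maximum(v[:,:,1],cv2.resize(obs*60,None,fx=4,fy=4,interpolation=cv2.INTER_NEAREST))
    cv2.imwrite(f"pics/fit_{name}.png",v)
fit(FIX,[0.583,-0.24,np.radians(25)],(355,445,125,230),"fixture")
fit(RACK,[0.51,0.2737,np.radians(90)],(180,340,165,235),"rack")
# other objs
vv,uu=np.mgrid[0:400,0:640];P=world(f,uu,vv)
for n,(a,b,c,d) in dict(glue=(262,288,143,168),weight=(416,436,148,168),small=(343,361,228,252)).items():
    Q=P[c:d,a:b].reshape(-1,3);Q=Q[Q[:,2]>0.02];print(n,Q.mean(0),Q.max(0))
m=(P[...,2]>0.03)&(P[...,2]<0.055)&(uu>245)&(uu<275)&(vv>180)&(vv<220)
Q=P[m];print("die",len(Q),Q.min(0),Q.max(0),Q.mean(0)); print(np.round(Q[np.argsort(Q[:,1])],3)[::4])
E
```

```text
fixture [ 0.58262111 -0.240367    0.40464959] 23.1847138835772 152.4375 2928
rack [0.51128177 0.272826   1.59439219] 91.35194364757587 493.25 5478
glue [0.65301864 0.17657744 0.09363445] [0.69141443 0.20737575 1.42052446]
weight [ 0.65074753 -0.34246334  0.04583147] [0.67958154 0.03306579 1.42052446]
small [ 0.36702965 -0.08014223  0.05987005] [0.40425555 0.03306579 1.42052446]
die 103 [0.49247587 0.20057038 0.03050558] [0.53108541 0.2746215  0.05449897] [0.51042259 0.22976792 0.04473855]
[[0.509 0.201 0.041]
 [0.512 0.203 0.047]
 [0.5   0.205 0.034]
 [0.528 0.205 0.031]
 [0.496 0.208 0.039]
 [0.531 0.208 0.035]
 [0.515 0.209 0.052]
 [0.531 0.211 0.039]
 [0.507 0.212 0.035]
 [0.512 0.213 0.047]
 [0.515 0.217 0.048]
 [0.508 0.22  0.05 ]
 [0.515 0.223 0.049]
 [0.508 0.226 0.053]
 [0.511 0.229 0.054]
 [0.515 0.233 0.051]
 [0.512 0.237 0.05 ]
 [0.516 0.241 0.048]
 [0.505 0.244 0.049]
 [0.509 0.247 0.048]
 [0.509 0.251 0.046]
 [0.516 0.255 0.046]
 [0.509 0.257 0.048]
 [0.506 0.261 0.044]
 [0.512 0.267 0.05 ]
 [0.506 0.271 0.048]]
```

View pics/fit_rack.png

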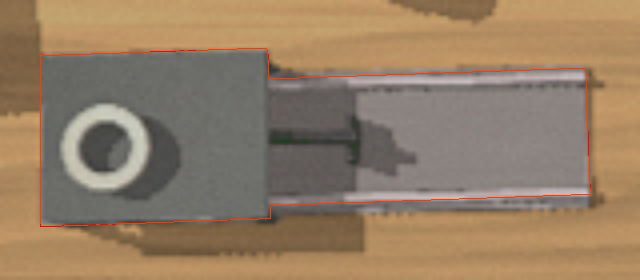

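View pics/fit_fixture.png

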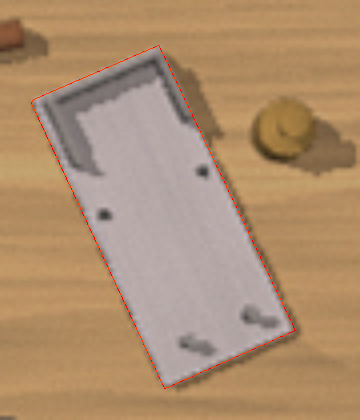

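```bash
python3 - <<'E'
from h import *
from workcell import sensors
s=sensors.get_state()
M=R.from_rotvec(s["ee_rot"]).as_matrix();print(np.round(M,3))
print("jaw yaw deg",np.degrees(np.arctan2(M[1,2],M[0,2])),"x yaw",np.degrees(np.arctan2(M[1,0],M[0,0])))
E
```

```text
[[-0.959 -0.     0.282]
 [-0.282  0.002 -0.959]
 [-0.    -1.    -0.002]]
jaw yaw deg -73.62020609760934 x yaw -163.62023463222204
```

```bash
cat >> h.py <<'E'
def sim(p,rv,rows):
    T=R.from_rotvec(rv);p=np.array(p,float)
    for r in rows:
        p=p+T.apply(r[:3]);T=T*R.from_rotvec(r[3:])
    return p,T
def yaw(T): 
    M=T.as_matrix();return np.degrees(np.arctan2(M[1,2],M[0,2]))
def delta(p,rv,tgt,yawt):
    "tool-frame shift and turn to reach world tgt with jaw yaw (deg), tool down"
    T=R.from_rotvec(rv);a=np.radians(yawt)
    z=np.array([np.cos(a),np.sin(a),0]);y=np.array([0,0,-1.]);x=np.cross(y,z)
    Tt=R.from_matrix(np.c_[x,y,z])
    return T.inv().apply(np.array(tgt)-p),(T.inv()*Tt).as_rotvec()
E
python3 - <<'E'
from h import *
from workcell import sensors
s=sensors.get_state()
for sh in ([-0.0311,0,-0.0083],[-.0309,0,-.0090],[-.031,0,-.0078]):
    p,T=sim(s["position"],s["ee_rot"],[sh+[0,-.0436,0]]*30);print(p,yaw(T))
E
```

```text
[0.51933762 0.2311488  0.22916326] 1.3226650218051774
[0.50042723 0.23857966 0.22917848] 1.3226650218051774
[0.52872853 0.22045645 0.22914422] 1.3226650218051774
```

Emit:
arm_command([
  [-0.031, 0, -0.0086, 0, -0.0436, 0],
  [-0.031, 0, -0.0086, 0, -0.0436, 0],
  [-0.031, 0, -0.0086, 0, -0.0436, 0],
  [-0.031, 0, -0.0086, 0, -0.0436, 0],
  [-0.031, 0, -0.0086, 0, -0.0436, 0],
  [-0.031, 0, -0.0086, 0, -0.0436, 0],
  [-0.031, 0, -0.0086, 0, -0.0436, 0],
  [-0.031, 0, -0.0086, 0, -0.0436, 0],
  [-0.031, 0, -0.0086, 0, -0.0436, 0],
  [-0.031, 0, -0.0086, 0, -0.0436, 0],
], jaw=100, newtons=40)

```text
time: 0.98
position: [0.4101, -0.3801, 0.2284]
ee_rot: [-0.682, 1.8, -1.8]
wrist_force: [0.4, -0.2, -0.0]
gripper_width: 0.0858
```

Emit:
arm_command([
  [-0.031, 0, -0.0086, 0, -0.0436, 0],
  [-0.031, 0, -0.0086, 0, -0.0436, 0],
  [-0.031, 0, -0.0086, 0, -0.0436, 0],
  [-0.031, 0, -0.0086, 0, -0.0436, 0],
  [-0.031, 0, -0.0086, 0, -0.0436, 0],
  [-0.031, 0, -0.0086, 0, -0.0436, 0],
  [-0.031, 0, -0.0086, 0, -0.0436, 0],
  [-0.031, 0, -0.0086, 0, -0.0436, 0],
  [-0.031, 0, -0.0086, 0, -0.0436, 0],
  [-0.031, 0, -0.0086, 0, -0.0436, 0],
])

```text
time: 1.82
position: [0.5286, -0.0837, 0.2284]
ee_rot: [-0.986, 1.505, -1.505]
wrist_force: [0.1, -0.7, -0.5]
gripper_width: 0.0853
```

Emit:
arm_command([
  [-0.031, 0, -0.0086, 0, -0.0436, 0],
  [-0.031, 0, -0.0086, 0, -0.0436, 0],
  [-0.031, 0, -0.0086, 0, -0.0436, 0],
  [-0.031, 0, -0.0086, 0, -0.0436, 0],
  [-0.031, 0, -0.0086, 0, -0.0436, 0],
  [-0.031, 0, -0.0086, 0, -0.0436, 0],
  [-0.031, 0, -0.0086, 0, -0.0436, 0],
  [-0.031, 0, -0.0086, 0, -0.0436, 0],
  [-0.031, 0, -0.0086, 0, -0.0436, 0],
  [-0.031, 0, -0.0086, 0, -0.0436, 0],
])

```text
time: 2.65
position: [0.5107, 0.235, 0.2284]
ee_rot: [-1.221, 1.191, -1.191]
wrist_force: [-0.4, -0.2, 0.3]
gripper_width: 0.0858
```

```bash
cat >> h.py <<'E'
def wproj(f,s,P):
    H=f["hand_eye"];T=R.from_rotvec(s["ee_rot"])
    t=T.inv().apply(np.atleast_2d(P)-s["position"])
    c=(t-H[:3,3])@H[:3,:3]
    K=f["intrinsics"];r=np.hypot(c[:,0],c[:,1]);th=np.arctan2(r,c[:,2])
    return np.c_[K[0,2]+K[0,0]*th*c[:,0]/r,K[1,2]+K[1,1]*th*c[:,1]/r]
def wworld(f,s,u,v,z):
    H=f["hand_eye"];T=R.from_rotvec(s["ee_rot"]);K=f["intrinsics"]
    a=(np.asarray(u,float)-K[0,2])/K[0,0];b=(np.asarray(v,float)-K[1,2])/K[1,1];th=np.hypot(a,b)
    k=np.where(th>1e-9,np.sin(th)/np.maximum(th,1e-9),1)
    d=np.stack([a*k,b*k,np.cos(th)],-1)
    w=T.apply(d@H[:3,:3].T);c=T.apply(H[:3,3])+s["position"]
    return c+w*((z-c[2])/w[...,2])[...,None]
def rackpts(P,o=(0.5113,0.2728),yw=91.35):
    a=np.radians(yw);P=np.atleast_2d(P).astype(float)
    return np.c_[o[0]+P[:,0]*np.cos(a)-P[:,1]*np.sin(a),o[1]+P[:,0]*np.sin(a)+P[:,1]*np.cos(a),P[:,2]]
def look(tag,names=("wrist","top")):
    from workcell import sensors,eyes
    s=sensors.get_state();out={}
    for n in names:
        f=eyes.grab_frame(n);out[n]=f
        np.savez(f"pics/{n}{tag}.npz",**f,**{k:s[k] for k in("position","ee_rot")})
        cv2.imwrite(f"pics/{n}{tag}.png",f["image"][:,:,::-1])
    return s,out
E
python3 - <<'E'
from h import *
s,o=look("1")
f=o["wrist"];im=f["image"][:,:,::-1].copy()
for P in rackpts([[0,0,.068],[0,.072,.068],[0,-.072,.068],[-.27,.047,.014],[-.27,-.047,.014],[-.1,.047,.014],[-.1,-.047,.014]]):
    q=wproj(f,s,P)[0];print(q);cv2.circle(im,tuple(int(round(x)) for x in q),3,(0,0,255),1)
cv2.imwrite("pics/w1o.png",im)
print(s["position"],yaw(R.from_rotvec(s["ee_rot"])))
E
```

```text
[320.84056112 147.1272159 ]
[249.50461583 147.89674454]
[391.8697824  148.32892175]
[288.45077376 323.53393699]
[350.57195213 323.54017166]
[282.75666982 220.05216013]
[357.3586403  220.16861335]
[0.51067044 0.23500475 0.22836373] 1.4408616760130268
```

View pics/w1o.png

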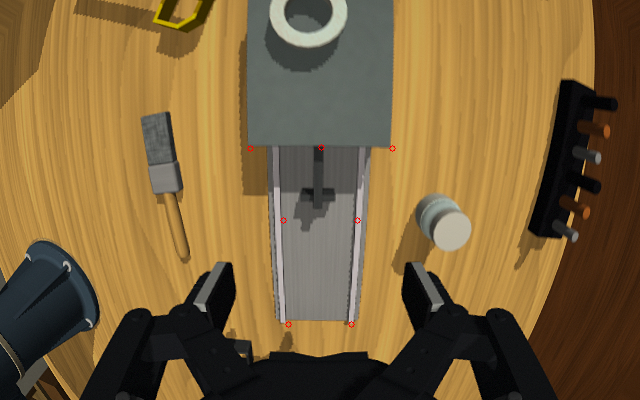

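View pics/top1.png

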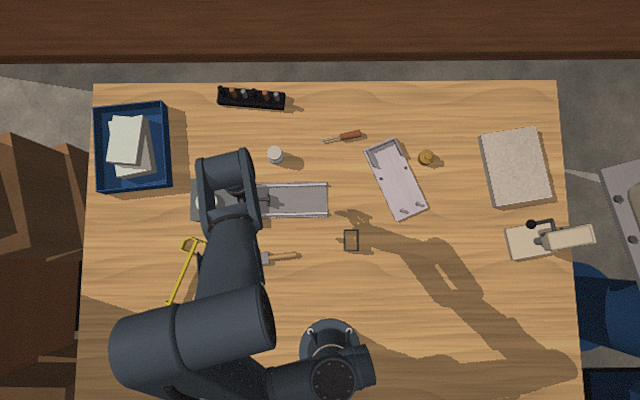

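Wrist view: the shelf edge (v=148) and the tray strips agree with the fitted rack. The bar is at u≈318, v 148-205, with the foot at v≈195. The yellow look-alike, top left at (180,10), is well away.

```bash
python3 - <<'E'
from h import *
f=dict(np.load("pics/wrist1.npz"));s=f
cv2.imwrite("pics/w1c.png",cv2.resize(f["image"][135:225,260:380,::-1],None,fx=6,fy=6,interpolation=cv2.INTER_CUBIC))
g=cv2.cvtColor(f["image"],cv2.COLOR_RGB2GRAY)
for v in range(150,212,4):print(v,g[v,300:338].tolist())
E
```

```text
150 [83, 83, 83, 82, 82, 87, 86, 87, 86, 84, 85, 84, 81, 68, 36, 35, 34, 36, 39, 38, 36, 39, 37, 63, 84, 86, 86, 85, 84, 85, 85, 88, 87, 87, 84, 84, 85, 87]
154 [83, 84, 84, 82, 81, 84, 86, 86, 86, 85, 83, 83, 79, 66, 36, 38, 35, 36, 39, 38, 38, 37, 42, 65, 85, 85, 87, 83, 82, 83, 86, 87, 88, 84, 83, 83, 84, 85]
158 [85, 82, 81, 81, 83, 86, 85, 85, 84, 83, 85, 85, 81, 67, 35, 37, 33, 37, 37, 37, 38, 40, 42, 63, 84, 85, 84, 83, 84, 84, 84, 87, 86, 85, 84, 83, 85, 86]
162 [84, 80, 82, 82, 81, 85, 85, 85, 82, 86, 84, 83, 78, 68, 52, 51, 50, 51, 52, 53, 55, 54, 51, 62, 83, 86, 83, 84, 82, 85, 87, 88, 87, 85, 84, 83, 84, 88]
166 [83, 80, 82, 81, 83, 83, 87, 84, 82, 83, 83, 83, 78, 62, 55, 57, 57, 59, 55, 57, 59, 58, 56, 68, 84, 85, 85, 84, 83, 84, 85, 90, 86, 87, 83, 83, 85, 88]
170 [83, 82, 83, 80, 80, 84, 85, 85, 83, 83, 83, 82, 77, 63, 56, 54, 55, 55, 56, 57, 59, 57, 56, 69, 82, 84, 83, 83, 86, 85, 84, 89, 87, 85, 84, 83, 84, 87]
174 [83, 80, 80, 82, 82, 84, 86, 84, 82, 84, 83, 83, 79, 64, 56, 54, 55, 55, 58, 58, 60, 58, 62, 71, 83, 85, 84, 84, 84, 85, 84, 88, 88, 86, 84, 83, 87, 88]
1
[... 743 characters left out ...]
 48, 48, 48, 48, 47, 47, 55, 84, 128, 126]
198 [69, 58, 59, 60, 59, 60, 61, 61, 59, 52, 41, 39, 37, 35, 60, 56, 55, 58, 56, 58, 57, 56, 55, 58, 60, 60, 60, 59, 60, 59, 61, 60, 58, 59, 70, 99, 141, 136]
202 [81, 77, 78, 79, 79, 80, 82, 82, 80, 72, 74, 75, 65, 44, 60, 57, 56, 55, 56, 56, 59, 58, 65, 76, 78, 78, 75, 78, 76, 85, 109, 113, 116, 114, 118, 127, 139, 134]
206 [84, 83, 83, 84, 84, 85, 85, 84, 83, 83, 83, 83, 74, 52, 58, 57, 56, 55, 56, 57, 58, 56, 74, 84, 84, 83, 83, 81, 103, 127, 137, 136, 135, 131, 132, 135, 138, 135]
210 [85, 81, 84, 83, 83, 84, 85, 85, 83, 80, 83, 85, 82, 82, 84, 87, 85, 87, 84, 76, 78, 86, 84, 83, 85, 83, 93, 95, 118, 136, 136, 136, 133, 132, 132, 134, 138, 132]
```

View pics/w1c.png

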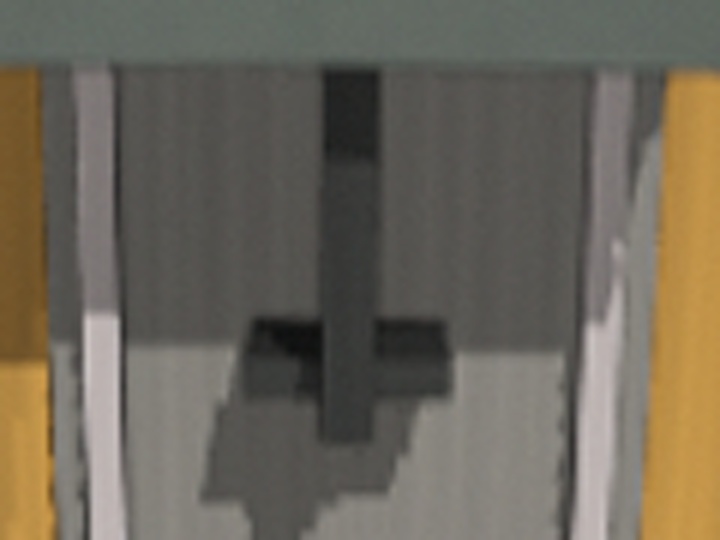

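```bash
python3 - <<'E'
from h import *
f=dict(np.load("pics/wrist1.npz"));s=f
print(wworld(f,s,[318.0+.4,317.5,317.5],[154,206,208.5],.05))
# strips inner/outer edges at top z .014
for v,l,r in [(180,260+118/6,260+590/6),(215,260+122/6,260+575/6)]:
    print(wworld(f,s,[l,r],[v,v],.014))
print(wworld(f,s,[247.5,320,392.5],[147.5]*3,.068))
print(delta(s["position"],s["ee_rot"],[0.5105,0.236,0.048],1.35))
E
```

```text
[[0.50915979 0.26264244 0.05      ]
 [0.50967288 0.20434998 0.05      ]
 [0.50974661 0.20140012 0.05      ]]
[[0.46347655 0.22368482 0.014     ]
 [0.55836908 0.2261259  0.014     ]]
[[0.46371025 0.1784616  0.014     ]
 [0.55821826 0.18087275 0.014     ]]
[[0.43723644 0.27151421 0.068     ]
 [0.51047519 0.27240122 0.068     ]
 [0.58387614 0.27538421 0.068     ]]
(array([-1.00633753e-03,  1.80363719e-01, -1.11553075e-04]), array([1.87414291e-04, 1.58583911e-03, 3.96322243e-05]))
```

Bar end is at y≈0.2014 and the bar line at x≈0.5097. Descending onto the bar about 37 mm from the foot end.

Emit:
arm_command([
  [-0.003, 0.02, -0.001, 0, 0, 0],
  [0, 0.025, 0, 0, 0, 0],
  [0, 0.025, 0, 0, 0, 0],
  [0, 0.025, 0, 0, 0, 0],
  [0, 0.025, 0, 0, 0, 0],
  [0, 0.02, 0, 0, 0, 0],
  [0, 0.02, 0, 0, 0, 0],
  [0, 0.01, 0, 0, 0, 0],
  [0, 0.01, 0, 0, 0, 0],
  [0, 0, 0, 0, 0, 0],
])

```text
time: 3.58
position: [0.5093, 0.2357, 0.047]
ee_rot: [-1.222, 1.195, -1.192]
wrist_force: [-0.5, 0.2, 0.1]
gripper_width: 0.0856
```

Emit:
arm_command([
  [0, 0, 0, 0, 0, 0],
  [0, 0, 0, 0, 0, 0],
  [0, 0, 0, 0, 0, 0],
  [0, 0, 0, 0, 0, 0],
  [0, 0, 0, 0, 0, 0],
  [0, 0, 0, 0, 0, 0],
  [0, 0, 0, 0, 0, 0],
  [0, 0, 0, 0, 0, 0],
  [0, 0, 0, 0, 0, 0],
  [0, 0, 0, 0, 0, 0],
], jaw=0, newtons=30)

```text
time: 4.42
position: [0.51, 0.2364, 0.0486]
ee_rot: [-1.22, 1.192, -1.192]
wrist_force: [0.1, -0.1, 0.1]
gripper_width: -0.0001
```

```bash
python3 - <<'E'
from h import *
s,o=look("2",("wrist","scene"))
print(s["time"],s["position"],yaw(R.from_rotvec(s["ee_rot"])),s["wrist_force"],s["torque"],s["gripper_width"])
E
```

```text
4.4167 [0.51000693 0.23644568 0.04860208] 1.3180212605981718 [ 0.07751186 -0.13033931  0.07898517] [ 0.01624199 -0.029016   -0.03585302] -8.824745196910183e-05
```

View pics/wrist2.png

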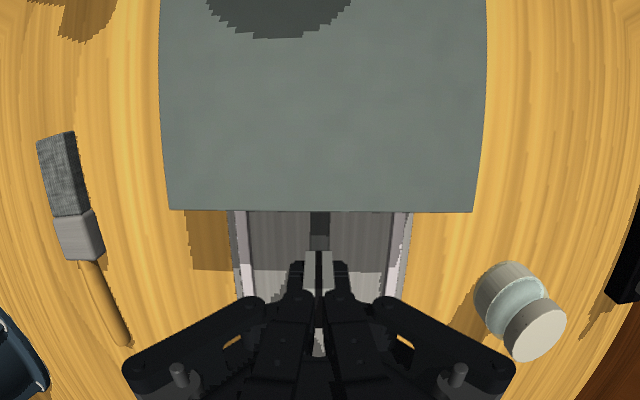

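The opening reads 0 mm where I expected about 10. I'll look closer before pulling.

```bash
python3 - <<'E'
from h import *
f=dict(np.load("pics/wrist2.npz"))
cv2.imwrite("pics/w2c.png",cv2.resize(f["image"][200:370,240:400,::-1],None,fx=4.5,fy=3.5,interpolation=cv2.INTER_CUBIC))
f=dict(np.load("pics/scene2.npz"))
cv2.imwrite("pics/s2c.png",cv2.resize(f["image"][160:290,290:480,::-1],None,fx=4,fy=4,interpolation=cv2.INTER_CUBIC))
E
```

```text
(no output)
```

View pics/w2c.png

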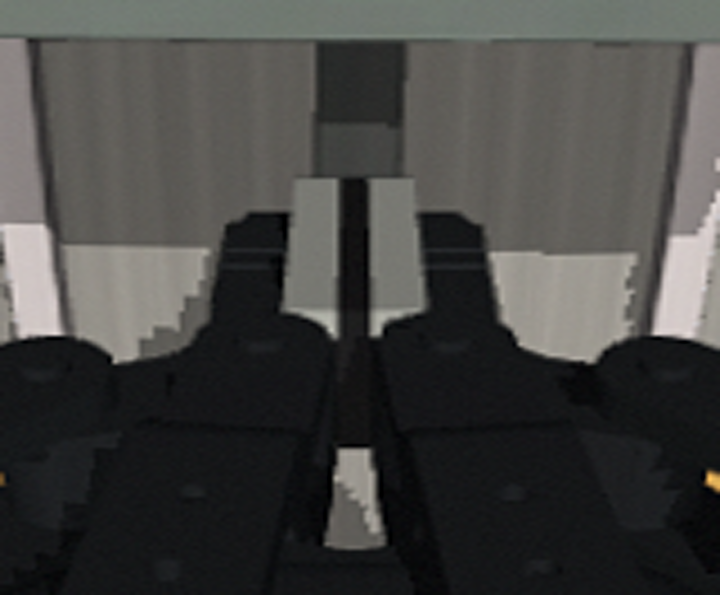

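View pics/s2c.png

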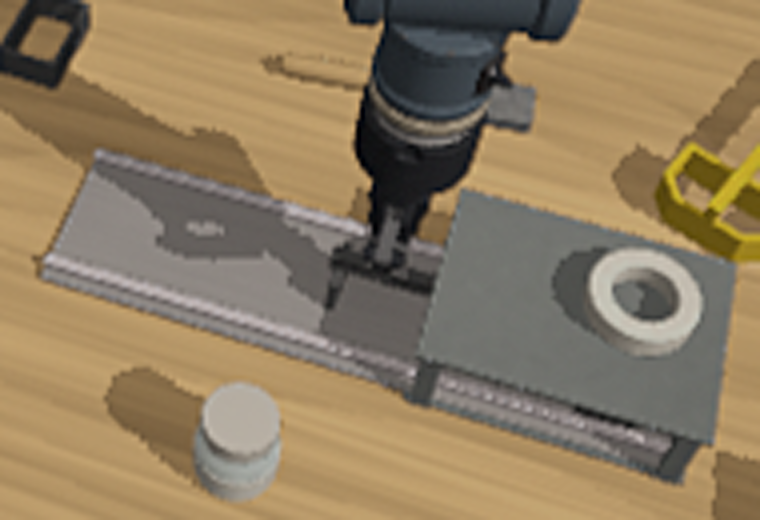

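```bash
python3 - <<'E'
from h import *
f=dict(np.load("pics/wrist2.npz"));s=f
K=f["intrinsics"];H=f["hand_eye"];T=R.from_rotvec(s["ee_rot"])
def pt(u,v):
    a=(u-K[0,2])/K[0,0];b=(v-K[1,2])/K[1,1];th=np.hypot(a,b)
    d=np.array([a/th*np.tan(th),b/th*np.tan(th),1.])
    z=f["range_z"][v,u];c=d*z
    t=H[:3,:3]@c+H[:3,3]
    return z,np.round(t,4),np.round(T.apply(t)+s["position"],4)
for n,u,v in [("shelf",320,180),("bar",320,220),("bar",320,240),("bar",320,248),("padL",308,255),("padL",308,270),("padL",308,285),("padR",328,255),("padR",328,280),("gap",318,255),("gap",318,270),("gap",318,290),("gap",318,310),("thru",318,340),("floor",280,230)]:
    print(n,u,v,pt(u,v))
f=dict(np.load("pics/scene2.npz"))
for u,v in [(387,214),(387,218),(387,222),(388,226),(388,229),(380,226),(395,230),(375,225)]: print(u,v,world(f,np.array([u]),np.array([v])))
E
```

```text
shelf 320 180 (np.float32(0.12970492), array([-0.051 , -0.0198, -0.0004]), array([0.5084, 0.2875, 0.0684]))
bar 320 220 (np.float32(0.15372828), array([-0.0261, -0.0029, -0.0002]), array([0.5092, 0.2626, 0.0515]))
bar 320 240 (np.float32(0.15967615), array([-0.0141, -0.0008, -0.0002]), array([0.5095, 0.2505, 0.0494]))
bar 320 248 (np.float32(0.16113889), array([-0.0094, -0.0008, -0.0002]), array([0.5096, 0.2459, 0.0494]))
padL 308 255 (np.float32(0.15043475), array([-0.0111, -0.0116, -0.0061]), array([0.5036, 0.2474, 0.0602]))
padL 308 270 (np.float32(0.13672364), array([-0.0112, -0.026 , -0.0057]), array([0.504 , 0.2475, 0.0746]))
padL 308 285 (np.float32(0.12556814), array([-0.011 , -0.0379, -0.0054]), array([0.5044, 0.2474, 0.0865]))
padR 328 255 (np.float32(0.15051419), array([-0.011 , -0.0115,  0.0037]), array([0.5134, 0.2476, 0.0601]))
padR 328 280 (np.float32(0.12803861), array([-0.0117, -0.0351,  0.003 ]), array([0.5127, 0.2482, 0.0837]))
gap 318 255 (np.float32(0.14962482), array([-0.0115, -0.0123, -0.0012]), array([0.5085, 0.2479, 0.0609]))
gap 318 270 (np.float32(0.1377570
[... 159 characters left out ...]
, 0.2469, 0.0893]))
gap 318 310 (np.float32(0.12669332), array([ 0.0002, -0.0406, -0.0012]), array([0.5088, 0.2362, 0.0892]))
thru 318 340 (np.float32(0.23655063), array([ 0.0987,  0.0417, -0.0012]), array([0.5111, 0.1378, 0.0069]))
floor 280 230 (np.float32(0.20532444), array([-0.0003,  0.0428, -0.0266]), array([0.4834, 0.2361, 0.0058]))
387 214 [[0.54990426 0.23620536 0.15824281]]
387 218 [[0.55521519 0.23887391 0.14933491]]
387 222 [[0.56348179 0.24169661 0.14451139]]
388 226 [[0.57136144 0.24684931 0.14044468]]
388 229 [[0.51857799 0.24700272 0.04969947]]
380 226 [[0.51392781 0.22360744 0.04552615]]
395 230 [[0.5137748  0.26581792 0.04790952]]
375 225 [[0.51630301 0.20975014 0.04656247]]
```

```bash
python3 - <<'E'
from h import *
f=dict(np.load("pics/scene2.npz"))
for z in (.0236,.036,.048,.0585,.07,.09,.12): print(z,proj(f,[.513,.2364,z])[0], (proj(f,[.513,.2364,z])[0]-[290,160])*4)
v0=215
for v in range(205,234,2): print(v,np.round(f["range_z"][v,380:398],3).tolist())
d=world(f,*[a.ravel() for a in np.meshgrid(np.arange(380,398),np.arange(200,236))])
E
```

```text
0.0236 [383.48380451 231.32240817] [373.93521805 285.28963266]
0.036 [384.08565178 228.94934827] [376.34260711 275.79739309]
0.048 [384.67921823 226.6089393 ] [378.71687291 266.4357572 ]
0.0585 [385.20781985 224.52468407] [380.8312794 258.0987363]
0.07 [385.79691786 222.20189397] [383.18767145 248.80757588]
0.09 [386.8475795  218.05917683] [387.39031798 232.2367073 ]
0.12 [388.48899637 211.58713521] [393.95598546 206.34854085]
205 [1.1239999532699585, 1.1260000467300415, 1.121000051498413, 0.8980000019073486, 0.8970000147819519, 0.8920000195503235, 0.8870000243186951, 0.8859999775886536, 0.8849999904632568, 0.8830000162124634, 0.8809999823570251, 0.8809999823570251, 0.8769999742507935, 0.8790000081062317, 0.875, 0.8769999742507935, 0.8769999742507935, 0.8790000081062317]
207 [1.121000051498413, 1.1180000305175781, 1.1169999837875366, 0.925000011920929, 0.9269999861717224, 0.8960000276565552, 0.8949999809265137, 0.8899999856948853, 0.890999972820282, 0.890999972820282, 0.8849999904632568, 0.8870000243186951, 0.8840000033378601, 0.8859999775886536, 0.8849999904632568, 0.882000029087066
[... 4036 characters left out ...]
39624, 1.0579999685287476, 1.0609999895095825, 1.059999942779541, 1.062000036239624, 1.0579999685287476, 1.0240000486373901, 1.0219999551773071, 1.0210000276565552, 1.0210000276565552, 1.0219999551773071, 1.0169999599456787, 1.0149999856948853, 1.0130000114440918, 1.0119999647140503, 1.0110000371932983, 1.00600004196167, 1.0089999437332153]
233 [1.0549999475479126, 1.0570000410079956, 1.0549999475479126, 1.055999994277954, 1.055999994277954, 1.059999942779541, 1.059999942779541, 1.055999994277954, 1.055999994277954, 1.0570000410079956, 1.0540000200271606, 1.059999942779541, 1.0540000200271606, 1.0190000534057617, 1.0199999809265137, 1.0160000324249268, 1.0180000066757202, 1.0140000581741333]
```

```bash
python3 - <<'E'
from h import *
for tag in ("wrist1","wrist2"):
    f=dict(np.load(f"pics/{tag}.npz"));s=f
    K=f["intrinsics"];H=f["hand_eye"];T=R.from_rotvec(s["ee_rot"])
    vv,uu=np.mgrid[0:400,0:640]
    a=(uu-K[0,2])/K[0,0];b=(vv-K[1,2])/K[1,1];th=np.hypot(a,b)
    z=f["range_z"]
    c=np.stack([a/th*np.tan(th)*z,b/th*np.tan(th)*z,z],-1)
    t=c@H[:3,:3].T+H[:3,3]; t[z==0]=np.nan; t[th>1.3]=np.nan
    m=(t[...,1]<0.03)&(abs(t[...,2])<.07)&(abs(t[...,0])<.05)&(vv>240)
    q=t[m]
    for lo in np.arange(-.12,.03,.01):
        k=q[(q[:,1]>=lo)&(q[:,1]<lo+.01)]
        if len(k):print(tag,round(lo,3),len(k),np.round(k.min(0),3),np.round(k.max(0),3))
f=dict(np.load("pics/wrist1.npz"))
cv2.imwrite("pics/w1p.png",cv2.resize(f["image"][240:400,80:560,::-1],None,fx=1.6,fy=1.6,interpolation=cv2.INTER_CUBIC))
E
```

```text
wrist1 -0.12 1 [-0.013 -0.11   0.067] [-0.013 -0.11   0.067]
wrist1 -0.11 2302 [-0.022 -0.11  -0.07 ] [-0.009 -0.1    0.07 ]
wrist1 -0.1 6855 [-0.022 -0.1   -0.07 ] [ 0.008 -0.09   0.07 ]
wrist1 -0.09 8237 [-0.019 -0.09  -0.07 ] [ 0.013 -0.08   0.07 ]
wrist1 -0.08 5045 [-0.018 -0.08  -0.07 ] [ 0.015 -0.07   0.07 ]
wrist1 -0.07 3666 [-0.015 -0.07  -0.07 ] [ 0.012 -0.06   0.07 ]
wrist1 -0.06 1041 [-0.014 -0.06  -0.067] [ 0.004 -0.05   0.064]
wrist1 -0.05 1321 [-0.012 -0.05  -0.058] [ 0.011 -0.04   0.055]
wrist1 -0.04 1166 [-0.012 -0.04  -0.058] [ 0.011 -0.03   0.055]
wrist1 -0.03 892 [-0.012 -0.03  -0.057] [ 0.011 -0.02   0.055]
wrist1 -0.02 160 [-0.011 -0.02  -0.049] [ 0.011 -0.016  0.047]
wrist2 -0.11 517 [-0.022 -0.103 -0.02 ] [-0.018 -0.1    0.018]
wrist2 -0.1 7988 [-0.021 -0.1   -0.063] [ 0.001 -0.09   0.061]
wrist2 -0.09 7498 [-0.019 -0.09  -0.063] [ 0.011 -0.08   0.061]
wrist2 -0.08 6278 [-0.019 -0.08  -0.055] [ 0.012 -0.07   0.053]
wrist2 -0.07 4041 [-0.018 -0.07  -0.047] [ 0.011 -0.06   0.046]
wrist2 -0.06 4345 [-0.015 -0.06  -0.04 ] [ 0.012 -0.05   0.038]
wrist2 -0.05 1425 [-0.015 -0.05  -0.032] [ 0.012 -0.04   0.029]
wrist2 -0.04 629 [-0.012 -0.04  -0.015] [ 0.011 -0.03   0.013]
wrist2 -0.03 669 [-0.012 -0.03  -0.015] [-0.006 -0.02   0.013]
wrist2 -0.02 556 [-0.012 -0.02  -0.015] [-0.006 -0.01   0.013]
wrist2 -0.01 280 [-0.014 -0.01  -0.013] [-0.006 -0.     0.009]
wrist2 -0.0 1 [-0.01   0.     0.004] [-0.01   0.     0.004]
wrist2 0.01 12 [ 0.024  0.013 -0.021] [0.026 0.019 0.019]
wrist2 0.02 12 [ 0.023  0.02  -0.021] [0.026 0.029 0.019]
```

The pads shut fully about 9 mm above the bar top. Wrist depth puts the fingertips about 10 mm *behind* the reported TCP, so the stated 25 mm ahead doesn't hold here. The physical evidence outweighs the description: I'll open, go about 34 mm lower, and grip again.

Emit:
arm_command([
  [0, 0, 0, 0, 0, 0],
  [0, 0, 0, 0, 0, 0],
  [0, 0, 0, 0, 0, 0],
  [0, 0, 0, 0, 0, 0],
  [0, 0, 0, 0, 0, 0],
  [0, 0, 0, 0, 0, 0],
  [0, 0, 0, 0, 0, 0],
  [0, 0, 0, 0, 0, 0],
  [0, 0, 0, 0, 0, 0],
  [0, 0, 0, 0, 0, 0],
], jaw=100)

```text
time: 5.35
position: [0.51, 0.2364, 0.0486]
ee_rot: [-1.22, 1.192, -1.192]
wrist_force: [0.3, -0.4, 0.2]
gripper_width: 0.0852
```

Emit:
arm_command([
  [-0.001, 0.004, 0.0007, 0, 0, 0],
  [0, 0.004, 0, 0, 0, 0],
  [0, 0.004, 0, 0, 0, 0],
  [0, 0.004, 0, 0, 0, 0],
  [0, 0.004, 0, 0, 0, 0],
  [0, 0.004, 0, 0, 0, 0],
  [0, 0.004, 0, 0, 0, 0],
  [0, 0.003, 0, 0, 0, 0],
  [0, 0.002, 0, 0, 0, 0],
  [0, 0, 0, 0, 0, 0],
])

```text
time: 6.18
position: [0.5104, 0.2374, 0.0151]
ee_rot: [-1.221, 1.193, -1.192]
wrist_force: [-0.1, 0.4, 0.4]
gripper_width: 0.0854
```

Emit:
arm_command([
  [0, 0, 0, 0, 0, 0],
  [0, 0, 0, 0, 0, 0],
  [0, 0, 0, 0, 0, 0],
  [0, 0, 0, 0, 0, 0],
  [0, 0, 0, 0, 0, 0],
  [0, 0, 0, 0, 0, 0],
  [0, 0, 0, 0, 0, 0],
  [0, 0, 0, 0, 0, 0],
  [0, 0, 0, 0, 0, 0],
  [0, 0, 0, 0, 0, 0],
], jaw=0, newtons=30)

```text
time: 7.02
position: [0.5108, 0.2375, 0.0158]
ee_rot: [-1.219, 1.193, -1.193]
wrist_force: [-0.4, 0.1, 3.0]
gripper_width: 0.0094
```

```bash
python3 - <<'E'
from h import *
s,o=look("3",("wrist",))
print(s["time"],s["position"],yaw(R.from_rotvec(s["ee_rot"])),s["wrist_force"],s["torque"],s["gripper_width"])
cv2.imwrite("pics/w3c.png",cv2.resize(o["wrist"]["image"][180:370,200:440,::-1],None,fx=3,fy=3,interpolation=cv2.INTER_CUBIC))
E
```

```text
7.0167 [0.51082521 0.23749135 0.01578582] 1.2822280421549428 [-0.36336584  0.09324873  2.96592228] [-0.08520877  0.03987817 -0.23882743] 0.009397612669026476
```

View pics/w3c.png

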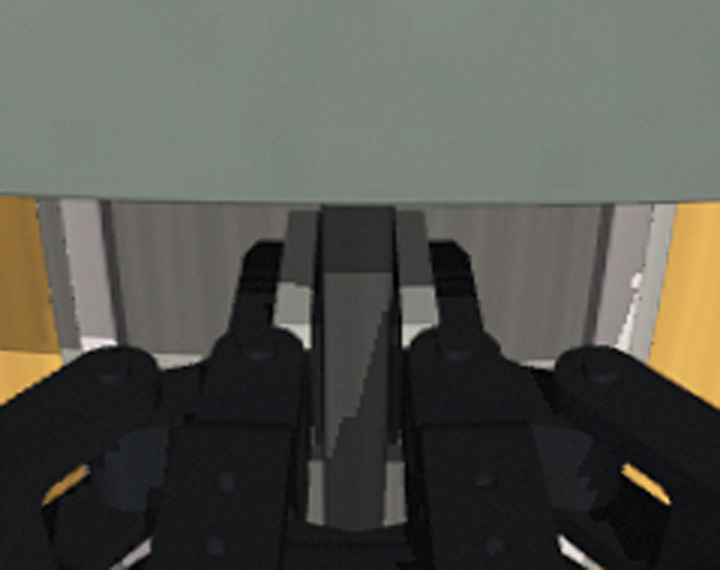

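Gripped: opening 9.4 mm, bar between the pads at crop (355,300). Drawing out along tool +x.

Emit:
arm_command([
  [0.004, 0, 0, 0, 0, 0],
  [0.007, 0, 0, 0, 0, 0],
  [0.008, 0, 0, 0, 0, 0],
  [0.009, 0, 0, 0, 0, 0],
  [0.009, 0, 0, 0, 0, 0],
  [0.009, 0, 0, 0, 0, 0],
  [0.009, 0, 0, 0, 0, 0],
  [0.009, 0, 0, 0, 0, 0],
  [0.008, 0, 0, 0, 0, 0],
  [0.008, 0, 0, 0, 0, 0],
])

```text
time: 7.9
position: [0.5127, 0.1578, 0.0158]
ee_rot: [-1.219, 1.192, -1.192]
wrist_force: [-0.1, 5.6, 2.2]
gripper_width: 0.01
```

```bash
python3 - <<'E'
from h import *
s,o=look("4",("wrist",))
print(s["time"],s["position"],yaw(R.from_rotvec(s["ee_rot"])),s["wrist_force"],s["torque"],s["gripper_width"])
E
```

```text
7.9 [0.51267703 0.15776747 0.01577669] 1.3408031834318275 [-0.14773055  5.64307675  2.22401807] [ 0.77024047 -0.031465   -0.02501087] 0.010017738928649086
```

View pics/wrist4.png

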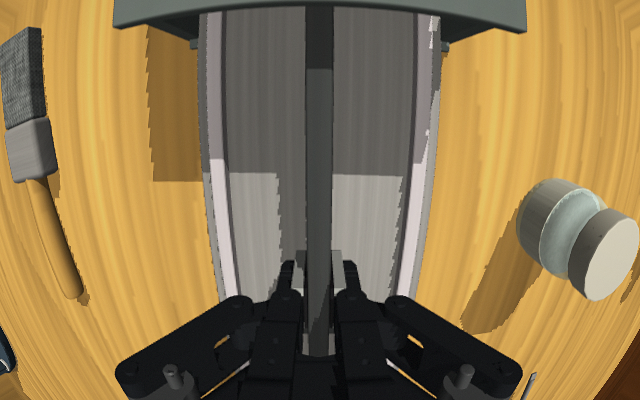

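The die slides with the gripper (pull about 5.6 N) and the bar is centred between the strips. Continuing.

Emit:
arm_command([
  [0.009, 0, 0, 0, 0, 0],
  [0.012, 0, 0, 0, 0, 0],
  [0.012, 0, 0, 0, 0, 0],
  [0.012, 0, 0, 0, 0, 0],
  [0.012, 0, 0, 0, 0, 0],
  [0.012, 0, 0, 0, 0, 0],
  [0.011, 0, 0, 0, 0, 0],
  [0.01, 0, 0, 0, 0, 0],
  [0.009, 0, 0, 0, 0, 0],
  [0.005, 0, 0, 0, 0, 0],
])

```text
time: 8.78
position: [0.5146, 0.0535, 0.0158]
ee_rot: [-1.22, 1.193, -1.192]
wrist_force: [-0.9, 6.3, 3.8]
gripper_width: 0.0097
```

```bash
python3 - <<'E'
from h import *
s,o=look("5",("wrist","top"))
print(s["time"],s["position"],yaw(R.from_rotvec(s["ee_rot"])),s["wrist_force"],s["torque"],s["gripper_width"])
E
```

```text
8.7833 [0.51456487 0.0535439  0.01577929] 1.2988970553727253 [-0.9200649   6.27973459  3.84984805] [ 0.95770957 -0.01385899  0.03590519] 0.009734408135451629
```

View pics/wrist5.png

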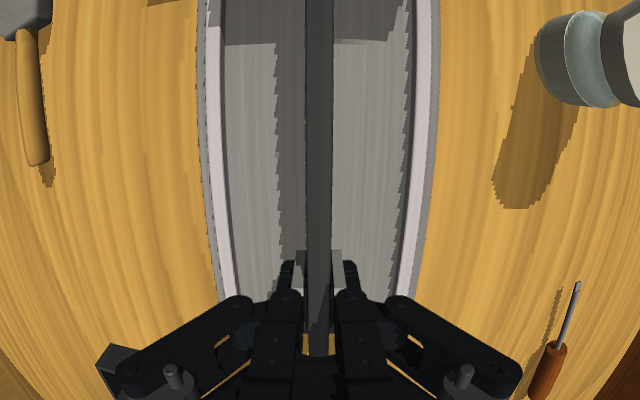

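View pics/top5.png

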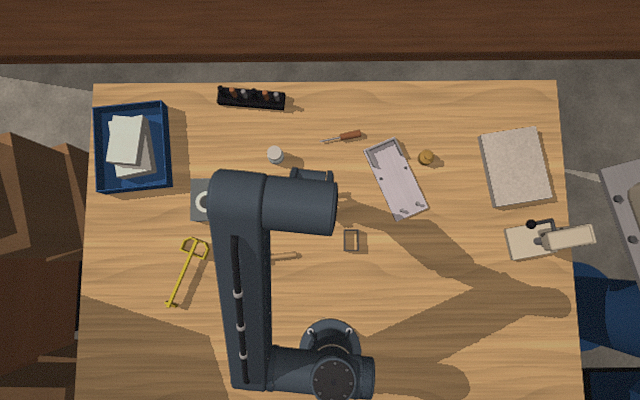

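Wrist view: bar held, u≈319, and the head is out of view at the top. I'll release, rise and move toward the balance point, then check the head against the shelf edge.

Emit:
arm_command([
  [0, 0, 0, 0, 0, 0],
  [0, 0, 0, 0, 0, 0],
  [0, 0, 0, 0, 0, 0],
  [0, 0, 0, 0, 0, 0],
  [0, 0, 0, 0, 0, 0],
  [0, 0, 0, 0, 0, 0],
  [0, 0, 0, 0, 0, 0],
  [0, -0.02, 0, 0, 0, 0],
  [0, -0.03, 0, 0, 0, 0],
  [0, -0.03, 0, 0, 0, 0],
], jaw=100)

```text
time: 9.72
position: [0.5139, 0.0536, 0.0956]
ee_rot: [-1.222, 1.195, -1.19]
wrist_force: [-0.0, -0.2, 0.9]
gripper_width: 0.0854
```

Emit:
arm_command([
  [0, -0.02, 0, 0, 0, 0],
  [-0.02, -0.02, 0, 0, 0, 0],
  [-0.02, 0, 0, 0, 0, 0],
  [-0.02, 0, 0, 0, 0, 0],
  [-0.02, 0, 0, 0, 0, 0],
  [-0.02, 0, 0, 0, 0, 0],
  [-0.013, 0, 0, 0, 0, 0],
  [0, 0, 0, 0, 0, 0],
  [0, 0, 0, 0, 0, 0],
  [0, 0, 0, 0, 0, 0],
])

```text
time: 10.55
position: [0.5122, 0.1658, 0.1355]
ee_rot: [-1.221, 1.192, -1.192]
wrist_force: [0.5, 0.2, -0.1]
gripper_width: 0.0853
```

```bash
python3 - <<'E'
from h import *
s,o=look("6",("wrist","scene"))
print(s["time"],s["position"],yaw(R.from_rotvec(s["ee_rot"])),s["wrist_force"],s["torque"],s["gripper_width"])
E
```

```text
10.55 [0.51223383 0.16579828 0.13546002] 1.3156255770683323 [ 0.51729537  0.23141208 -0.12279995] [0.01187694 0.00063583 0.02374893] 0.08531499661695374
```

View pics/wrist6.png

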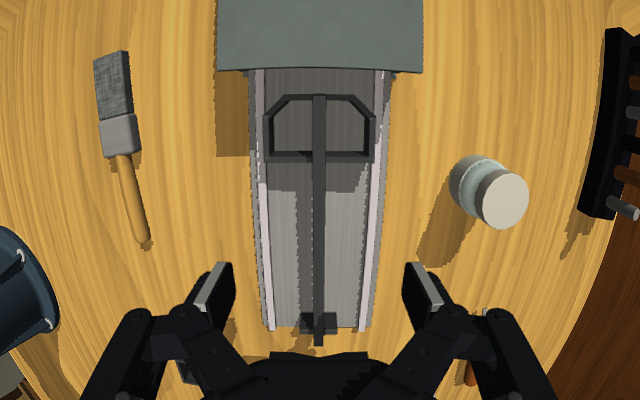

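View pics/scene6.png

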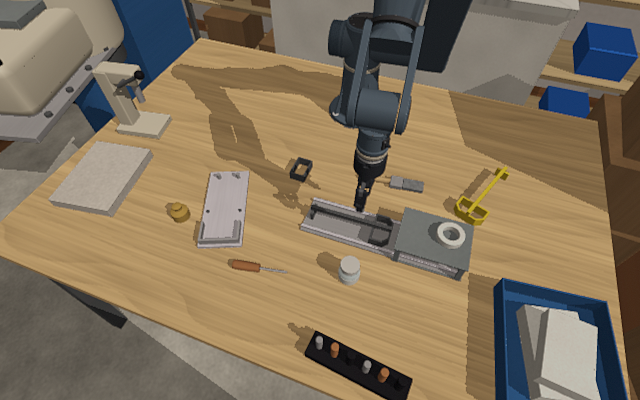

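The head is fully out: its far wall is at v≈95 and the shelf edge at v≈70. Near wall v≈157, bar's foot end v≈345. Measuring.

```bash
python3 - <<'E'
from h import *
f=dict(np.load("pics/wrist6.npz"));s=f
g=cv2.cvtColor(f["image"],cv2.COLOR_RGB2GRAY)
print("col319 60-180",g[60:176,319].tolist()); print("col300 140-170",g[140:170,300].tolist());print("col318 330-352",g[330:352,319].tolist())
for v in (180,220,260,300):print(v,g[v,308:332].tolist())
cv2.imwrite("pics/w6c.png",cv2.resize(f["image"][60:180,250:390,::-1],None,fx=5,fy=5,interpolation=cv2.INTER_CUBIC))
E
```

```text
col319 60-180 [109, 109, 111, 109, 110, 110, 86, 35, 77, 93, 90, 90, 91, 91, 91, 89, 88, 90, 90, 87, 91, 90, 91, 88, 90, 89, 90, 91, 90, 91, 91, 91, 89, 65, 32, 38, 61, 62, 63, 59, 63, 62, 61, 62, 63, 63, 63, 63, 61, 62, 62, 62, 62, 63, 61, 62, 61, 62, 61, 62, 61, 64, 63, 63, 63, 61, 63, 62, 63, 62, 63, 62, 62, 64, 62, 61, 62, 63, 64, 62, 63, 61, 63, 63, 62, 63, 62, 62, 64, 65, 61, 64, 61, 62, 63, 63, 64, 66, 64, 64, 64, 63, 63, 63, 63, 64, 64, 64, 61, 63, 65, 65, 63, 65, 62, 63]
col300 140-170 [86, 87, 87, 86, 87, 87, 88, 87, 86, 88, 72, 18, 18, 37, 44, 43, 53, 65, 62, 65, 63, 64, 70, 84, 90, 88, 88, 89, 87, 88]
col318 330-352 [37, 40, 39, 38, 38, 37, 39, 38, 38, 39, 40, 38, 39, 41, 36, 32, 117, 162, 159, 159, 156, 160]
180 [89, 89, 88, 89, 79, 56, 67, 64, 62, 63, 62, 62, 63, 64, 62, 66, 63, 60, 89, 90, 89, 87, 90, 91]
220 [92, 93, 89, 120, 118, 50, 64, 65, 63, 63, 62, 64, 63, 64, 67, 60, 71, 107, 145, 146, 143, 145, 145, 144]
260 [94, 91, 89, 91, 84, 58, 62, 63, 62, 62, 61, 65, 65, 65, 62, 65, 95, 151, 144, 142, 139, 140, 143, 140]
300 [91, 91, 89, 88, 84, 54, 62, 61, 59, 59, 59, 62, 64, 63, 60, 72, 110, 146, 143, 140, 138, 139, 141, 144]
```

View pics/w6c.png

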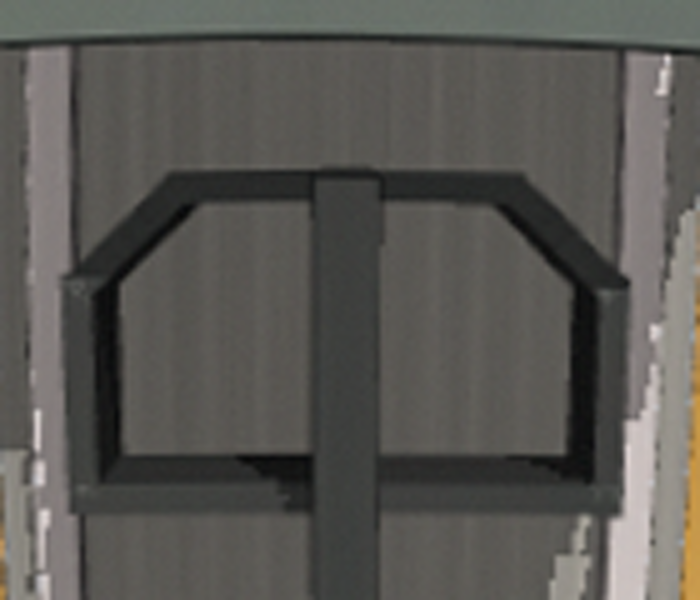

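```bash
python3 - <<'E'
from h import *
f=dict(np.load("pics/wrist6.npz"));s=f
q=wworld(f,s,[319.3,318.5],[95.5,345.3],.05);print(q,np.linalg.norm(q[0]-q[1]))
print("near wall outer top",wworld(f,s,[319],[162],.036),"edge",wworld(f,s,[319],[66.7],.068))
b=wworld(f,s,[319.15,318.6,318.2,318.0],[180,220,260,300],.05);print(b, np.polyfit(b[:,1],b[:,0],1))
E
```

```text
[[0.50987807 0.25358442 0.05      ]
 [0.51496165 0.01660009 0.05      ]] 0.23703884693687632
near wall outer top [[0.51097368 0.20056545 0.036     ]] edge [[0.50914012 0.27318007 0.068     ]]
[[0.51132381 0.18923432 0.05      ]
 [0.51169592 0.15603481 0.05      ]
 [0.51224263 0.11914256 0.05      ]
 [0.5130647  0.07640387 0.05      ]] [-0.01547271  0.51417373]
```

Measured: bar ends at y≈0.255 and 0.0165, near wall at 0.2006, so the balance point is at y≈0.165. The TCP is already above it, and the head end is about 17 mm clear of the shelf. Descending and gripping.

Emit:
arm_command([
  [0.001, 0.02, 0.0004, 0, 0, 0],
  [0, 0.02, 0, 0, 0, 0],
  [0, 0.02, 0, 0, 0, 0],
  [0, 0.02, 0, 0, 0, 0],
  [0, 0.015, 0, 0, 0, 0],
  [0, 0.01, 0, 0, 0, 0],
  [0, 0.01, 0, 0, 0, 0],
  [0, 0.005, 0, 0, 0, 0],
  [0, 0, 0, 0, 0, 0],
  [0, 0, 0, 0, 0, 0],
])

```text
time: 11.48
position: [0.5131, 0.1654, 0.0158]
ee_rot: [-1.22, 1.192, -1.193]
wrist_force: [0.4, -0.2, -0.1]
gripper_width: 0.0856
```

Emit:
arm_command([
  [0, 0, 0, 0, 0, 0],
  [0, 0, 0, 0, 0, 0],
  [0, 0, 0, 0, 0, 0],
  [0, 0, 0, 0, 0, 0],
  [0, 0, 0, 0, 0, 0],
  [0, 0, 0, 0, 0, 0],
  [0, 0, 0, 0, 0, 0],
  [0, 0, 0, 0, 0, 0],
  [0, 0, 0, 0, 0, 0],
  [0, 0, 0, 0, 0, 0],
], jaw=0, newtons=80)

```text
time: 12.32
position: [0.5128, 0.1655, 0.016]
ee_rot: [-1.22, 1.192, -1.192]
wrist_force: [-0.9, 0.0, 5.8]
gripper_width: 0.0089
```

```bash
python3 - <<'E'
from h import *
s,o=look("7",("wrist",))
print(s["time"],s["position"],yaw(R.from_rotvec(s["ee_rot"])),s["wrist_force"],s["torque"],s["gripper_width"])
f=o["wrist"];g=cv2.cvtColor(f["image"],cv2.COLOR_RGB2GRAY)
print(g[150:240,290].tolist())
E
```

```text
12.3167 [0.51276306 0.16554758 0.01595113] 1.3122884087410416 [-0.85219353  0.02584815  5.8134279 ] [ 0.06318563  0.16793705 -0.01416201] 0.008889279824823503
[108, 109, 108, 109, 108, 108, 109, 108, 108, 109, 108, 108, 109, 108, 108, 107, 107, 109, 109, 107, 105, 108, 108, 109, 108, 109, 108, 108, 108, 108, 109, 109, 109, 109, 110, 111, 98, 19, 26, 27, 28, 25, 24, 28, 28, 29, 27, 27, 25, 24, 52, 56, 56, 55, 55, 58, 77, 81, 82, 80, 79, 81, 80, 81, 81, 80, 86, 108, 112, 110, 110, 111, 111, 112, 111, 111, 110, 112, 112, 110, 110, 110, 111, 110, 111, 112, 111, 111, 109, 109]
```

View pics/wrist7.png

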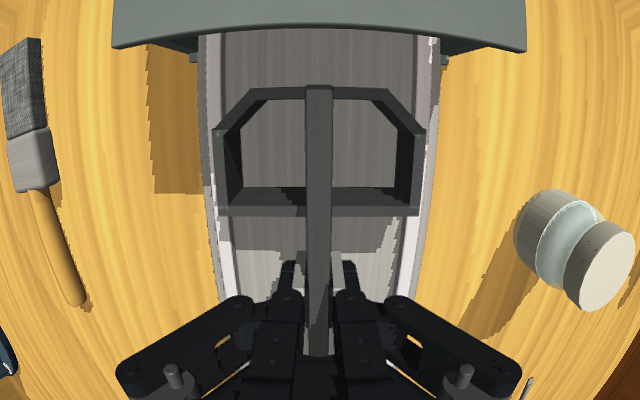

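Bar gripped just before the head's near wall (v≈216). Lifting straight up about 90 mm.

Emit:
arm_command([
  [0, -0.003, 0, 0, 0, 0],
  [0, -0.006, 0, 0, 0, 0],
  [0, -0.01, 0, 0, 0, 0],
  [0, -0.013, 0, 0, 0, 0],
  [0, -0.014, 0, 0, 0, 0],
  [0, -0.014, 0, 0, 0, 0],
  [0, -0.013, 0, 0, 0, 0],
  [0, -0.009, 0, 0, 0, 0],
  [0, -0.005, 0, 0, 0, 0],
  [0, -0.003, 0, 0, 0, 0],
])

```text
time: 13.2
position: [0.5127, 0.1655, 0.1063]
ee_rot: [-1.22, 1.192, -1.192]
wrist_force: [0.3, -0.1, -6.0]
gripper_width: 0.0087
```

```bash
python3 - <<'E'
from h import *
f=dict(np.load("pics/wrist7.npz"))
print("near wall",wworld(f,f,[290],[216.5],.036))
s,o=look("8",("wrist","scene"))
print(s["time"],s["position"],yaw(R.from_rotvec(s["ee_rot"])),s["wrist_force"],s["torque"],s["gripper_width"])
f=dict(np.load("pics/scene8.npz"))
cv2.imwrite("pics/s8c.png",cv2.resize(f["image"][130:290,280:480,::-1],None,fx=4,fy=3.7,interpolation=cv2.INTER_CUBIC))
cur=s
a=np.radians(23.18);tg=[.5826+.029*np.cos(a),-.2404+.029*np.sin(a)]
print(tg,delta(s["position"],s["ee_rot"],[*tg,s["position"][2]],-66.8))
f=dict(np.load("pics/top0.npz"))
for n,u,v in (("glue",275,153),("glue",269,155),("glue",282,155),("weight",426,156),("awl",342,137)): print(n,world(f,np.array([u]),np.array([v])))
E
```

```text
near wall [[0.49849906 0.19992186 0.036     ]]
13.2 [0.51273794 0.16548688 0.10633893] 1.3216437676813058 [ 0.30774896 -0.11982839 -5.95409445] [ 0.00910224 -0.00855492  0.01915396] 0.0086503198507743
[np.float64(0.6092589110527726), np.float64(-0.2289849896416886)] (array([3.96593189e-01, 3.98957046e-05, 8.73967884e-02]), array([-5.29277335e-04,  1.18894695e+00, -4.06066599e-04]))
glue [[0.66234594 0.17691336 0.07229894]]
glue [[0.65709925 0.19794968 0.06637744]]
glue [[0.66229537 0.15574801 0.04351895]]
weight [[ 0.65038129 -0.34071607  0.0553569 ]]
awl [[ 0.73037513 -0.05472359  0.02261692]]
```

View pics/wrist8.png

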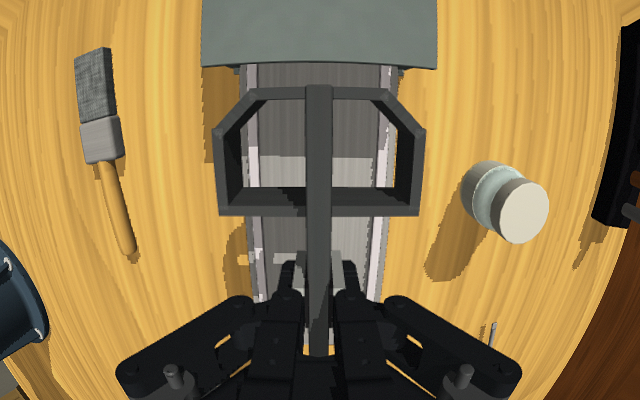

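View pics/s8c.png

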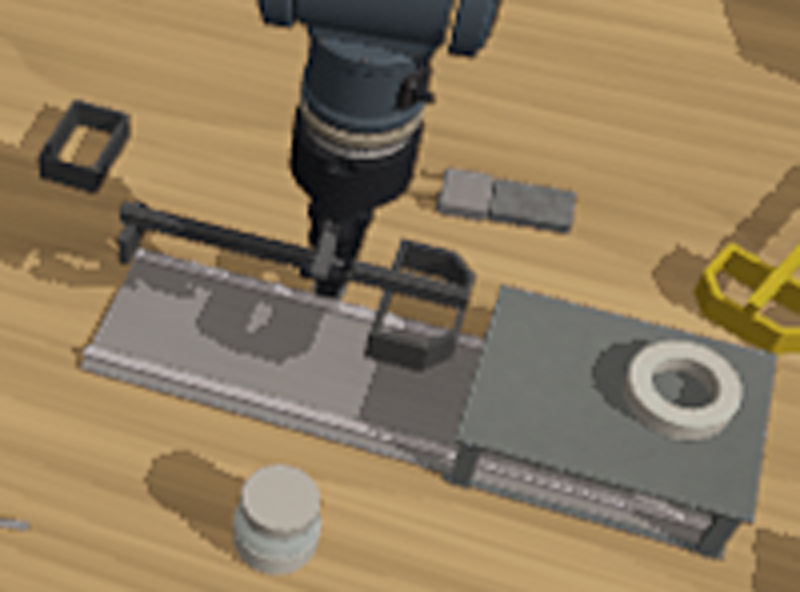

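Lifted level: the head image is unchanged in the wrist view, wrist force is −6.0 N (about 0.6 kg) and the moment is nearly zero. Moving away from the jar first, then turning toward the fixture.

Emit:
arm_command([
  [0.004, 0, 0, 0, 0, 0],
  [0.01, 0, 0, 0, 0, 0],
  [0.016, 0, 0, 0, 0, 0],
  [0.02, 0, 0, 0, 0, 0],
  [0.02, 0, 0, 0, 0, 0],
  [0.02, 0, 0, 0, 0, 0],
  [0.02, 0, 0, 0, 0, 0],
  [0.016, 0, 0, 0, 0, 0],
  [0.01, 0, 0, 0, 0, 0],
  [0.004, 0, 0, 0, 0, 0],
])

```text
time: 14.13
position: [0.5159, 0.0235, 0.1052]
ee_rot: [-1.22, 1.194, -1.194]
wrist_force: [0.6, -0.6, -6.3]
gripper_width: 0.0091
```

```bash
python3 - <<'E'
from h import *
from workcell import sensors
from scipy.optimize import fsolve
s=sensors.get_state();print(s["position"],s["gripper_width"],s["torque"],yaw(R.from_rotvec(s["ee_rot"])))
w=np.array([.3,.7,1,1,1,1,1,1,1,1]+[1,1,1,1,1,1,1,1,.7,.3]);w/=w.sum()
tot=1.189
def rows(x,z): return [[x*k,0,z*k,0,tot*k,0] for k in w]
g=lambda q:sim(s["position"],s["ee_rot"],rows(*q))[0][:2]-[.6102,-.2286]
q=fsolve(g,[.2,.1]);r=np.array(rows(*q));print(np.round(r[:3],4))
E
```

```text
[0.51585848 0.02347216 0.10516445] 0.009135867312059339 [0.0392454  0.03696139 0.01827315] 1.1811132481879278
[[0.003  0.     0.0037 0.     0.0198 0.    ]
 [0.0069 0.     0.0087 0.     0.0462 0.    ]
 [0.0099 0.     0.0124 0.     0.0661 0.    ]]
```

Emit:
arm_command([
  [0.003, 0, 0.0037, 0, 0.0198, 0],
  [0.0069, 0, 0.0087, 0, 0.0462, 0],
  [0.0099, 0, 0.0124, 0, 0.066, 0],
  [0.0099, 0, 0.0124, 0, 0.066, 0],
  [0.0099, 0, 0.0124, 0, 0.066, 0],
  [0.0099, 0, 0.0124, 0, 0.066, 0],
  [0.0099, 0, 0.0124, 0, 0.066, 0],
  [0.0099, 0, 0.0124, 0, 0.066, 0],
  [0.0099, 0, 0.0124, 0, 0.066, 0],
  [0.0099, 0, 0.0124, 0, 0.066, 0],
])

```text
time: 14.97
position: [0.6022, -0.0856, 0.1052]
ee_rot: [-0.881, 1.619, -1.617]
wrist_force: [0.4, 0.4, -6.1]
gripper_width: 0.0087
```

Emit:
arm_command([
  [0.0099, 0, 0.0124, 0, 0.066, 0],
  [0.0099, 0, 0.0124, 0, 0.066, 0],
  [0.0099, 0, 0.0124, 0, 0.066, 0],
  [0.0099, 0, 0.0124, 0, 0.066, 0],
  [0.0099, 0, 0.0124, 0, 0.066, 0],
  [0.0099, 0, 0.0124, 0, 0.066, 0],
  [0.0099, 0, 0.0124, 0, 0.066, 0],
  [0.0099, 0, 0.0124, 0, 0.066, 0],
  [0.0069, 0, 0.0087, 0, 0.0462, 0],
  [0.003, 0, 0.0037, 0, 0.0198, 0],
])

```text
time: 15.8
position: [0.6102, -0.2275, 0.105]
ee_rot: [-0.409, 2.0, -2.0]
wrist_force: [0.9, 1.4, -5.7]
gripper_width: 0.0089
```

```bash
python3 - <<'E'
from h import *
s,o=look("9",("wrist","top"))
print(s["time"],s["position"],yaw(R.from_rotvec(s["ee_rot"])),s["wrist_force"],s["torque"],s["gripper_width"],s["joint_pos"])
print(delta(s["position"],s["ee_rot"],[.6102,-.2286,.082],-66.8))
E
```

```text
15.8 [ 0.61020798 -0.22748014  0.10500997] -66.897735894852 [ 0.9280356   1.36364583 -5.71056456] [ 0.02098268 -0.02477604 -0.0166911 ] 0.008918549221864273 [-5.27963246e-01  7.10108115e-01  1.46194138e+00 -3.96003648e-04
  9.69782235e-01  6.39846479e-01]
(array([0.00043743, 0.02301015, 0.00102685]), array([-2.81645081e-06, -1.70581378e-03,  4.04730601e-04]))
```

View pics/wrist9.png

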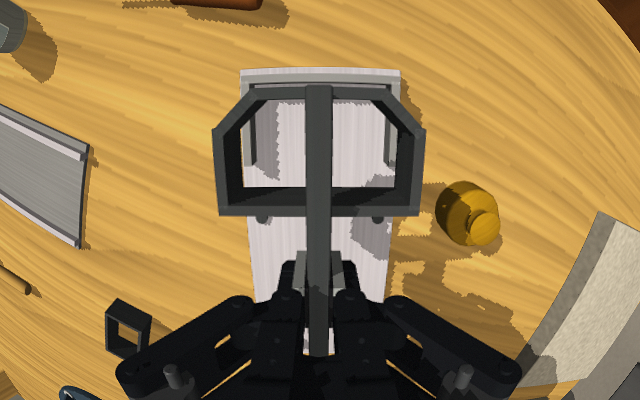

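View pics/top9.png

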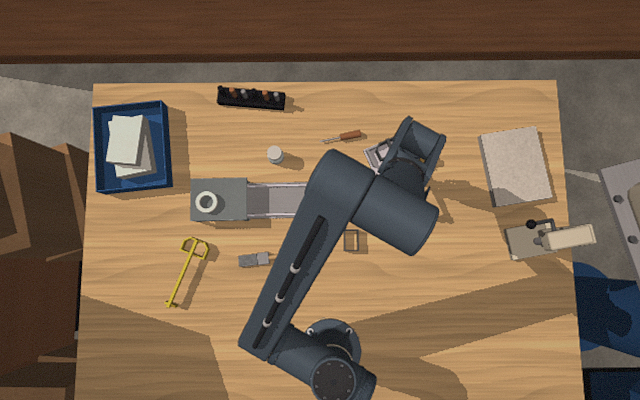

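The head sits centred over the nest (nest outline v≈70-165, head u 213-425). Lowering 23 mm.

Emit:
arm_command([
  [0.0004, 0.001, 0.001, 0, -0.0017, 0],
  [0, 0.003, 0, 0, 0, 0],
  [0, 0.004, 0, 0, 0, 0],
  [0, 0.005, 0, 0, 0, 0],
  [0, 0.004, 0, 0, 0, 0],
  [0, 0.003, 0, 0, 0, 0],
  [0, 0.002, 0, 0, 0, 0],
  [0, 0.001, 0, 0, 0, 0],
  [0, 0, 0, 0, 0, 0],
  [0, 0, 0, 0, 0, 0],
])

```text
time: 16.73
position: [0.6103, -0.2278, 0.0827]
ee_rot: [-0.412, 1.997, -1.997]
wrist_force: [-0.4, 0.2, -6.1]
gripper_width: 0.0092
```

```bash
python3 - <<'E'
from h import *
s,o=look("10",("wrist","scene"))
print(s["time"],s["position"],yaw(R.from_rotvec(s["ee_rot"])),s["wrist_force"],s["torque"],s["gripper_width"],abs(s["qvel"]).max())
f=o["wrist"];im=f["image"][:,:,::-1].copy()
def pts(P): return rackpts(P,(.5826,-.2404),23.18)
for P in pts([[.14,.062,.012],[.14,-.062,.012],[.0,.062,.012],[0,-.062,.012],[.127,.05,.032],[.127,-.05,.032]]):
    cv2.circle(im,tuple(np.round(wproj(f,s,P)[0]).astype(int)),3,(0,0,255),1)
# expected die points at underside .072
for P in pts([[.12,0,.116],[.065,.045,.102],[.065,-.045,.102],[.065,0.005,.116],[-.12,0,.116]]):
    cv2.circle(im,tuple(np.round(wproj(f,s,P)[0]).astype(int)),3,(0,255,0),1)
cv2.imwrite("pics/w10o.png",im)
g=o["scene"]["image"][:,:,::-1].copy()
for P in pts([[.12,0,.116],[-.12,0,.116],[.12,0,.072]]):
    cv2.circle(g,tuple(np.round(proj(o["scene"],P)[0]).astype(int)),2,(0,255,0),1)
cv2.imwrite("pics/s10c.png",cv2.resize(g[110:270,150:310],None,fx=4,fy=3.7,interpolation=cv2.INTER_CUBIC))
E
```

```text
16.7333 [ 0.61032142 -0.22778007  0.08265047] -66.65364325115307 [-0.39915562  0.16260418 -6.07676447] [-0.02428751  0.05431422 -0.04007358] 0.00918855479121218 0.004955615597072407
```

View pics/w10o.png

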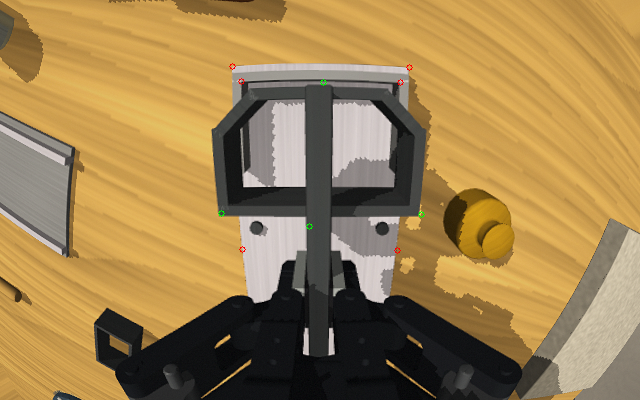

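View pics/s10c.png

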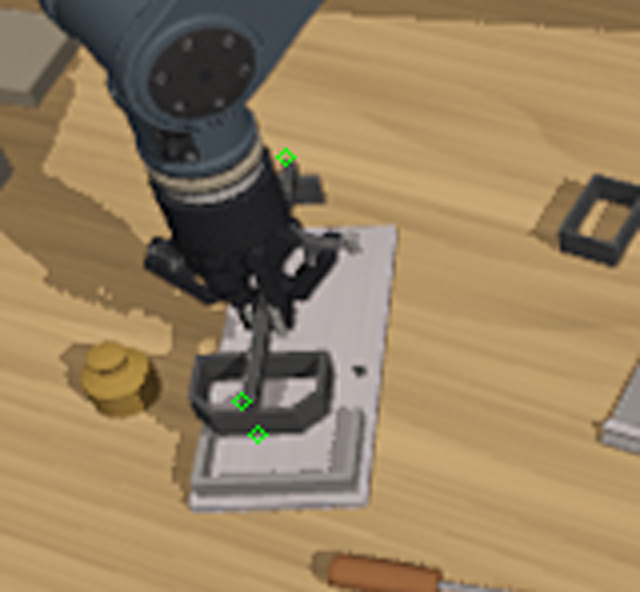

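Final check: the fixture overlay (red) fits. The die's expected points (green) agree to within about 3 mm. It is level, nothing is touching it, and the weight, awl and small die are in place. I'll let it settle briefly, then hand in.

Emit:
arm_command([
  [0, 0, 0, 0, 0, 0],
  [0, 0, 0, 0, 0, 0],
  [0, 0, 0, 0, 0, 0],
  [0, 0, 0, 0, 0, 0],
  [0, 0, 0, 0, 0, 0],
  [0, 0, 0, 0, 0, 0],
  [0, 0, 0, 0, 0, 0],
  [0, 0, 0, 0, 0, 0],
  [0, 0, 0, 0, 0, 0],
  [0, 0, 0, 0, 0, 0],
])

```text
time: 17.67
position: [0.6102, -0.2277, 0.0826]
ee_rot: [-0.413, 1.997, -1.997]
wrist_force: [-0.0, -0.3, -5.4]
gripper_width: 0.0087
```

```bash
python3 - <<'E'
from workcell import bot,sensors
s=sensors.get_state();print(s["time"],s["position"],s["wrist_force"],s["gripper_width"],abs(s["qvel"]).max())
print(bot.finish_job())
E
```

```text
17.6667 [ 0.61019941 -0.22766352  0.08259517] [-0.02514659 -0.28155112 -5.35068613] 0.008658553290298517 0.0010949645383334953
the job is handed in; nothing more can be done
None
```

I drew the die about 184 mm out along the tray, gripped it at its balance point and lifted it. I handed the job in at 17.7 s with it held over the fixture; no verdict was reported.

**Last checks**
- **Drawn out:** after the pull, the head end was about 17 mm clear of the shelf edge, with the die still down on the tray.
- **Grip:** it is about 1.5 mm from the balance point. The opening reads 9 mm on the 10 mm bar, set to 80 N. The arm carries 5–6 N with almost no moment.
- **Position:** the die's underside is about 60 mm above the base plate. The wrist overlay shows it within about 3 mm of the fixture's centre, and the commanded turn is within about 0.2° of the fixture's.
- **Level and still:** the head looks the same in the wrist view as it did on the tray, so I judged it level. Joint speeds are near zero and nothing is touching the die.
- **Bystanders:** nothing I could see in the pictures had moved.

**What disagreed:** my first grip, at the stated fingertip reach of 25 mm ahead of the TCP, closed on air about 9 mm above the bar. Wrist depth showed the tips about 10 mm behind the reported TCP, so I went about 34 mm lower. Every grip after that held.

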